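# Draw the jig's cheek plates onto a cross tube with the turnbuckle

### The arm

A 7-joint arm with a two-finger parallel gripper is mounted at the origin on the work surface. World frame = base frame: x ahead of the robot, y to its left, z up, the work surface at z = 0. Lengths are in m, angles in rad, forces in N, time in s.
With the tool pointing down it reaches from about 0.4 to 0.9 m from the base axis. Payload 5.5 kg.
Tool frame: the origin (TCP) lies midway between the tips of the shut fingers; the grasp point (between the pads) lies env.grip_depth behind it (env.grip_depth is the distance from the TCP to the grasp point, in m); z points along the fingers, y is the line along which they close (so a half turn about z gives the same grasp; the last joint's range is limited). The gripper opens to 85 mm and grips with 20 to 120 N. Pads are 22 mm wide; open, the fingers measure 114 mm over their backs; the gripper's body (76 mm by 85 mm) begins 54 mm behind the grasp point. The pads swing forward as they close: fully open they stand 13 mm farther back than shut.
Start: joints at [1.517, 0.501, -0.427, 1.55, 0.221, 1.138, -0.21], TCP at [0.203, -0.618, 0.231] pointing down, gripper open.
Joint ranges: [-2.88, 2.88], [-0.31, 2.03], [-1.54, 1.56], [0.2, 2.42], [-1.41, 4.55], [0.19, 2.02], [-2.57, 2.57]. Speed limits (rad/s): [2.57, 2.57, 3.14, 3.14, 3.14, 3.14, 3.14].

### API

Orientations are given as [roll, pitch, yaw] about the fixed x, y, z axes, in that order (R = Rz(yaw) Ry(pitch) Rx(roll)).
In Python, from plant import env gives the robot as it stands. Calls block until the motion is done:
- env.goto(position, orientation): joint-space move of the TCP to a pose.
- env.move_linear(position, rot=None, rate=0.15, stop_force=None): straight line of the TCP; rot=None keeps the orientation; rate is the mean speed in m/s. With stop_force (N) it stops when the force on the tool has changed by that much, and returns True; else False.
- env.move_joints(angles): joint-space move.
- env.grip(opening): finger opening in m; the grip force is fixed at half the most; returns when the fingers have stopped.
- env.sleep(seconds).
- env.solve_ik(position, orientation): joint angles nearest the present ones, or None.
- env.camera(name): name is "scene" or "top" or "wrist"; returns (picture, depth): 480x640x3 uint8, red, green, blue; 480x640 float32, m along the optical axis (not along the pixel's ray), 0 where there is no reading.
- env.get_calibration(name): a dict with "fx", "fy", "cx", "cy" (pixels), "T" (4x4, takes a point from camera to world coordinates). Camera axes: x right, y up, looking along -z (the intrinsics and any distortion apply to the point x, -y, -z); pixel columns grow to the right and rows downward; lengths in m; the calibration is good to about 2 mm. A picture is of the moment at which its call begins: read the wrist's pose just before it. get_calibration takes no time and is no camera call; for the wrist camera it gives the pose at the moment of the call.
A pose or a line that the arm cannot do raises env.MotionError and nothing moves.
- env.close_job(): hands the job in; it is judged then, once.
Readings, each from a call of its own:
- env.get_time_s(): time.
- env.get_qpos(): joint angles.
- env.get_dq(): joint speeds.
- env.get_effort(): joint torques, N m.
- env.get_ee_pos(): TCP position.
- env.get_tcp_rot(): TCP orientation.
- env.get_force(): force on the tool from outside, world axes, zero at the start.
- env.get_torque(): the same for the moment, N m.
- env.get_width(): finger opening in m.
- env.get_gripper_force(): force on a finger pad.
Only numpy, scipy, OpenCV 4.12 (cv2) and the standard library are available. Lean on these libraries where they do the work, as an engineer would, in place of code of your own. Each camera call takes 0.05 s, during which the arm holds its last target. There are 200 camera calls.

### The job

Lay the red cross tube gently in the two saddles between the jig's cheek plates and let go of it. Then turn the knurled turnbuckle sleeve, its top going away from the saddles, so that both cheek plates draw in together and hold the tube tight by its ends, ready for tacking. Leave the bare offcut and the other tools where they lie.

Things in the scene. Friction and masses are not known exactly. Their poses are not given: they have to be found in the camera images.
- tube_center (a point): The cross tube: red primed steel square tube, 200 x 30 x 30 mm, about 0.45 kg, loose, lying flat on the bench; the point is its centre (15 mm above the bench). Its own x axis runs along its length, z is up as it lies; either long end may go either way.
- jig: The jig: blue base plate 300 x 290 x 12 mm fixed to the bench (place and yaw vary), origin under its middle. x goes from the saddles towards the turnbuckle (away from the robot but for the yaw), y from the right cheek plate to the left one, z up. It carries two saddles, two cheek plates and the turnbuckle between their ears.
- seat (a point): Where the tube's centre must lie: 50 mm above the bench; axes the jig's, tube along y. Two aluminium saddles, each 24 mm wide, stand 60 mm either side along y; floors 35 mm above the bench, sides 12 to 18 mm over the floor with flared mouth, 3.5 mm clear either side of the tube. The cheek plates beside them reach 80 mm above the bench and start 3 to 4 mm off each tube end.
- sleeve_mid (a point): Middle of the turnbuckle sleeve on its axis, 140 mm above the bench, 150 mm beyond the seat in the jig's x; axes the jig's, does not turn. Sleeve: bright knurled round steel, 34 mm across, 110 mm long, level along the jig's y, white line, yellow ends. Grip its middle 60 mm; a fork 44 mm wide at 37 to 47 mm to +y holds it from below up to 145 mm. Threaded rods 16 mm thick at its ends.
- sleeve (a joint): Turn of the sleeve about the jig's +y, rad: grows as its top goes away from the saddles; both plates then draw in 1.91 mm each per rad. Starts at -0.4 to 0.1. Plates meet a 200 mm tube at about 1.68; it then stiffens: turn 0.2 more, it springs back to about 1.75 when let go and stays tight. Free before that: 0.2 N m, stays put. Grip across it, swing the hand about its axis, in two or more grips.
- cheek_left: Left (+y) cheek plate: bright steel, 280 x 10 mm, with an ear up to 166 mm above the bench that takes the turnbuckle's rod; slides along the jig's y only as the sleeve is turned. Origin on its inner face, 20 mm above the bench, level with the jig's middle; 103.2 mm from the middle when the sleeve reads 0.
- cheek_right: Right (-y) cheek plate, the mirror image: origin on its inner face, 20 mm above the bench, level with the jig's middle.
- offcut_center (a point): Bystander: bare grey square tube offcut, 130 x 30 x 30 mm, lying near the cross tube (they may have changed places); the point is its centre. Not to be used.
- hammer: Bystander: hammer, 290 mm, lying on the bench; origin under its middle.
- spanner: Bystander: spanner, 150 mm, lying on the jig's base plate between the saddles and the turnbuckle; origin under its middle.
- tape: Bystander: yellow tape measure, 70 x 36 x 62 mm; origin under its middle.
- clamp: Bystander: blue G-clamp lying flat, 190 x 110 x 22 mm; origin under its middle.
- brush: Bystander: wire brush with wooden back, 260 x 28 x 25 mm; origin under its middle.
- tin: Bystander: tin can with red band, 70 mm wide, 100 mm high, standing; origin under its middle.
- square: Bystander: red magnetic welding square lying flat, 120 x 100 x 15 mm; origin under its middle.
Things that resemble listed ones, but are neither listed nor needed, are in the scene too. Of the things that look like the part that bears tube_center, the larger one is meant.

How it is judged:
By the outcome, as a careful person would: the job done as asked, in the order asked, and still so for the second after the job is handed in, with the robot touching nothing.
It also fails if it takes over 56 s, if anything falls off the work surface, if the arm or the gripper's body presses on something with over 40 N, if the wrist force passes 120 N, or if a joint passes its speed limit or range.

## Working session

There is one attempt and no reset: what is moved stays moved. The work goes in short steps, each a Python script; the robot and the scene stay as the last script left them, time stands still between calls to the robot, and variables do not carry over. Pictures are saved under pics/ and viewed, at most 10 in all, crops included, and the job is handed in when it is done.

```bash
mkdir -p pics; ls
python3 - <<'E'
from plant import env
import cv2,numpy as np
for n in("top","scene"):
    p,d=env.camera(n); cv2.imwrite(f"pics/{n}0.png",p[:,:,::-1]); np.save(f"pics/{n}0.npy",d)
    c=env.get_calibration(n); print(n,{k:np.round(v,4).tolist() if k=="T" else v for k,v in c.items()})
print(env.grip_depth,env.get_time_s(),env.get_tcp_rot())
E
```

```text
pics
top {'fx': 578.3662977922711, 'fy': 578.3662977922711, 'cx': 324.27382602635373, 'cy': 237.55620266423247, 'T': [[0.0145, 0.9977, -0.0661, 0.4185], [-0.9999, 0.0143, -0.0037, 0.0337], [-0.0028, 0.0661, 0.9978, 1.5847], [0.0, 0.0, 0.0, 1.0]]}
scene {'fx': 569.8188498371277, 'fy': 569.8188498371277, 'cx': 324.16250713832795, 'cy': 243.98375917525107, 'T': [[0.0817, -0.6135, 0.7855, 1.5054], [0.9966, 0.0431, -0.0699, -0.0483], [0.009, 0.7885, 0.6149, 0.8993], [0.0, 0.0, 0.0, 1.0]]}
0.0187 0.1 [-3.13987352e+00 -4.85683909e-05  3.16774535e-01]
```

View pics/top0.png

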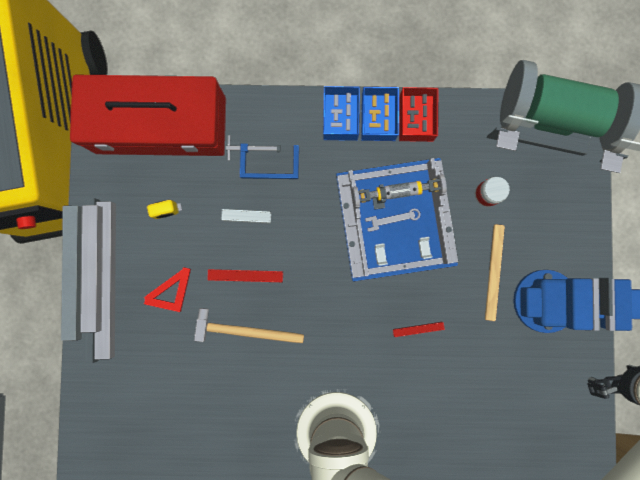

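View pics/scene0.png

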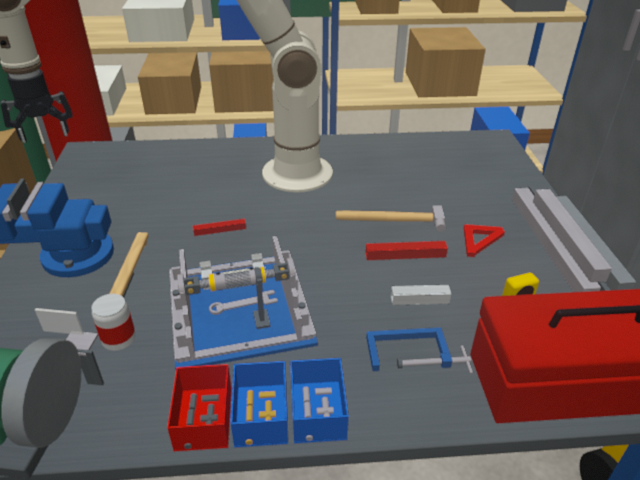

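The top picture shows two red bars: one at (245,276), 75 px long, and one at (418,329), 50 px long and thinner. The larger one at (245,276) fits the 200 mm cross tube. The offcut is the grey bar at (246,216). The jig is at about (398,218), with saddles at (380,253) and (426,247), the sleeve at about (403,189) and the fork at (379,195). I'll confirm these in enlarged crops and measure.

```bash
cat > h.py <<'E'
from plant import env
import cv2,numpy as np
def world(name,uv,d=None,z=None,c=None):
    c=c or env.get_calibration(name);uv=np.atleast_2d(np.array(uv,float))
    r=np.c_[(uv[:,0]-c["cx"])/c["fx"],-(uv[:,1]-c["cy"])/c["fy"],-np.ones(len(uv))]
    R,t=c["T"][:3,:3],c["T"][:3,3]; w=r@R.T
    s=(z-t[2])/w[:,2] if z is not None else np.array([d[int(round(v)),int(round(u))] for u,v in uv])
    return w*s[:,None]+t
E
python3 - <<'E'
from h import *
p=cv2.imread("pics/top0.png");d=np.load("pics/top0.npy")
a=cv2.resize(p[140:300,320:480],(600,600),interpolation=cv2.INTER_CUBIC)
b=cv2.resize(p[190:350,190:450],None,fx=.75,fy=.75)
cv2.imwrite("pics/jig0.png",a)
cv2.imwrite("pics/bars0.png",cv2.resize(p[200:345,190:450],(780,435),interpolation=cv2.INTER_CUBIC))
hsv=cv2.cvtColor(p,cv2.COLOR_BGR2HSV)
m=((hsv[...,1]>150)&((hsv[...,0]<8)|(hsv[...,0]>172))).astype(np.uint8)
for (x0,x1,y0,y1) in((200,292,262,290),(385,450,315,345)):
    mm=np.zeros_like(m);mm[y0:y1,x0:x1]=m[y0:y1,x0:x1]
    v,u=np.nonzero(mm); P=world("top",np.c_[u,v],d); print("z",np.percentile(P[:,2],[5,50,95]).round(4))
    P=P[P[:,2]>np.median(P[:,2])-.006]
    r=cv2.minAreaRect((P[:,:2]*1000).astype(np.float32)); print(r)
mb=((hsv[...,0]>100)&(hsv[...,0]<125)&(hsv[...,1]>120));mm=np.zeros(m.shape,bool);mm[150:290,330:465]=mb[150:290,330:465]
v,u=np.nonzero(mm);P=world("top",np.c_[u,v],d);P=P[abs(P[:,2]-.012)<.006]
print("base",cv2.minAreaRect((P[:,:2]*1000).astype(np.float32)))
E
```

```text
z [0.0241 0.0297 0.0358]
((415.8810729980469, 192.43211364746094), (317.4226989746094, 29.194976806640625), 89.23726654052734)
z [0.0149 0.0205 0.0263]
((319.0061340332031, -112.39445495605469), (343.75054931640625, 82.31546020507812), 69.2047119140625)
base ((576.8818359375, -156.38328552246094), (299.63751220703125, 289.2653503417969), 9.346571922302246)
```

View pics/jig0.png

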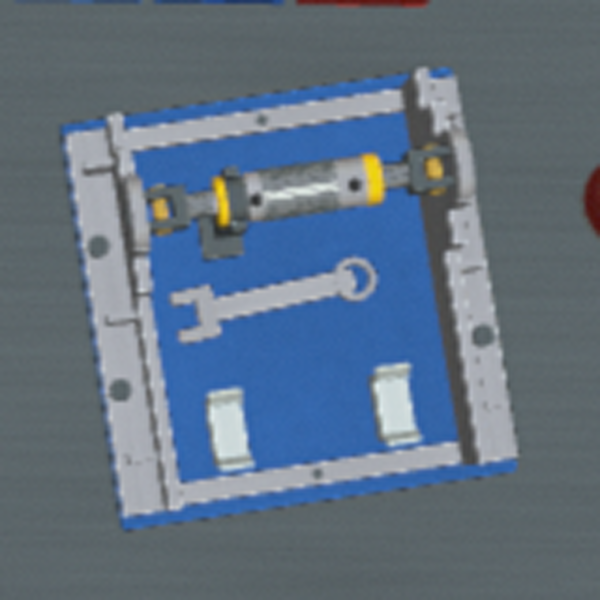

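View pics/bars0.png

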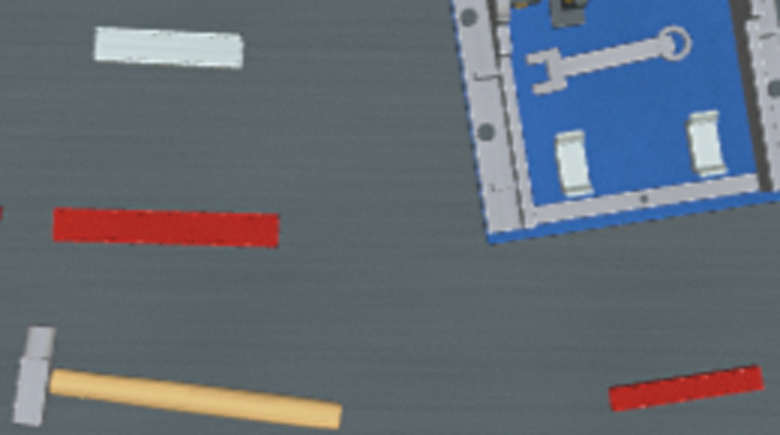

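The enlarged crops confirm it. The red bar at crop (54..279, 208..248) is about 200 x 30 mm and is the cross tube. The shorter, thinner red bar at crop (610..763, 367..410) is the decoy. The jig crop shows saddles centred at (230,430) and (397,405), the yellow sleeve ends at (222,200) and (372,180), and the fork at the left end.

```bash
cat >> h.py <<'E'
from scipy.spatial.transform import Rotation as Ro
def rpy(psi,jy=0,th=0):
    ax=np.array([-np.sin(jy),np.cos(jy),0]); return (Ro.from_rotvec(th*ax)*Ro.from_euler('xyz',[np.pi,0,psi])).as_euler('xyz')
E
python3 - <<'E'
from h import *
J=lambda u,v:(u/3.75+320,v/3.75+140)
s=world("top",[J(230,430),J(397,405)],z=.051); print("saddles",s.round(4),"dist",np.linalg.norm(s[0]-s[1]))
k=world("top",[J(222,200),J(372,180)],z=.150); print("sleeve ends",k.round(4),np.linalg.norm(k[0]-k[1]))
B=lambda u,v:(u/3+190,v/3+200)
t=world("top",[B(54,208),B(279,214),B(278,248),B(53,242)],z=.03);print("tube",t.round(4),t.mean(0),np.linalg.norm(t[0]-t[1]),np.linalg.norm(t[1]-t[2]))
jy=np.radians(9.3); sm=s.mean(0)
for psi in(jy+np.pi/2,jy-np.pi/2):
    for nm,p in(("seat",[sm[0],sm[1],.04]),("tube",[*t.mean(0)[:2],.004])):
        q=env.solve_ik(p,rpy(psi)); print(nm,psi.round(2),None if q is None else np.round(q,2))
    a=sm+.15*np.array([np.cos(jy),np.sin(jy),0]);a[2]=.14
    for th in np.arange(-.9,.91,.3):
        r=rpy(psi,jy,th); z=Ro.from_euler('xyz',r).as_matrix()[:,2]
        q=env.solve_ik(a+.015*z,r); q2=env.solve_ik(a-.08*z,r); print(th.round(1),None if q is None else np.round(q,2),q2 is not None)
E
```

```text
saddles [[ 0.4767 -0.1125  0.051 ]
 [ 0.4961 -0.2305  0.051 ]] dist 0.11955323101068766
sleeve ends [[ 0.6261 -0.0965  0.15  ]
 [ 0.641  -0.1964  0.15  ]] 0.10091605799708582
tube [[0.4314 0.3505 0.03  ]
 [0.429  0.149  0.03  ]
 [0.3986 0.1493 0.03  ]
 [0.4011 0.3506 0.03  ]] [0.41502789 0.24983602 0.03      ] 0.2015722988673075 0.030340329931886435
seat 1.73 [ 0.92  0.67 -0.8   2.    0.7   0.77 -0.14]
tube 1.73 [ 0.36  1.11 -1.31  2.08  1.27  1.14 -1.43]
-0.9 [ 1.43  1.07 -1.3   2.24  2.36  0.45 -1.35] True
-0.6 [ 1.19  0.71 -1.09  2.08  1.29  0.33 -0.62] True
-0.3 [ 0.95  0.66 -0.94  1.87  0.71  0.66 -0.16] True
-0.0 [ 0.82  0.8  -0.96  1.62  0.72  1.11 -0.17] True
0.3 [ 0.63  0.92 -0.86  1.35  0.67  1.48 -0.12] True
0.6 [ 0.44  1.07 -0.71  1.06  0.62  1.82 -0.05] True
0.9 None False
seat -1.41 [ 0.16  0.52  0.16  2.03 -0.14  0.6  -2.57]
tube -1.41 [ 0.36  1.11 -1.31  2.08  1.27  1.14  1.71]
-0.9 [ 1.43  1.07 -1.3   2.24  2.36  0.45  1.8 ] True
-0.6 [ 0.5   0.43 -0.2   2.1  -1.16  0.21 -1.54] True
-0.3 [-0.28  0.55  0.68  1.91 -0.81  0.66 -2.08] True
-0.0 [-0.12  0.61  0.43  1.66 -0.3   0.94 -2.56] True
0.3 [-0.5   1.21  1.35  1.4  -0.92  1.59 -2.17] True
0.6 [-0.4   1.35  1.35  1.11 -0.82  1.87 -2.26] True
0.9 None False
```

Run:
```python
from h import *
import pickle
jy=np.radians(9.3)
def snap(n):
    c=env.get_calibration("wrist");p,d=env.camera("wrist");cv2.imwrite(f"pics/{n}.png",p[:,:,::-1]);pickle.dump((c,d),open(f"pics/{n}.pkl","wb"));print(n,env.get_time_s(),env.get_ee_pos().round(4),c["fx"],c["T"].round(3).tolist())
env.goto([.486,-.1715,.32],rpy(jy+np.pi/2)); snap("w_jig")
env.goto([.415,.2498,.20],rpy(np.radians(89.3))); snap("w_tube")
a=cv2.imread("pics/w_jig.png");b=cv2.imread("pics/w_tube.png")
cv2.imwrite("pics/w2.png",cv2.resize(np.vstack([a,b]),None,fx=.62,fy=.62))
```

```text
w_jig 2.0833 [ 0.4856 -0.1731  0.3196] 406.47246677813325 [[0.988, -0.15, -0.046, 0.474], [0.157, 0.943, 0.294, -0.099], [-0.0, -0.298, 0.955, 0.462], [0.0, 0.0, 0.0, 1.0]]
w_tube 3.7667 [0.416  0.2488 0.2001] 406.47246677813325 [[1.0, 0.015, 0.004, 0.417], [-0.015, 0.954, 0.298, 0.324], [0.001, -0.298, 0.954, 0.342], [0.0, 0.0, 0.0, 1.0]]
```

View pics/w2.png

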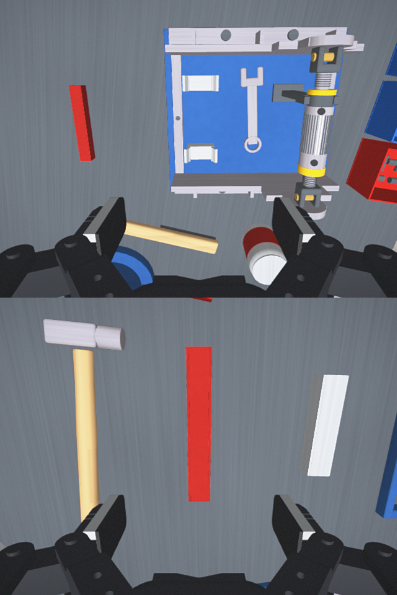

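The upper picture (jig) shows saddles at about (200,83) and (202,154), the sleeve at (314,130) with the fork on its +y end, and the spanner at (252,110). The lower one shows the red tube at (199,424) between hammer and offcut, with room for the fingers on both sides. I'll refine with the wrist depth cloud.

Run:
```python
from h import *
import pickle
uv=np.stack(np.meshgrid(np.arange(640),np.arange(480)),-1).reshape(-1,2)
def cloud(n):
    c,d=pickle.load(open(f"pics/{n}.pkl","rb"));im=cv2.imread(f"pics/{n}.png").reshape(-1,3).astype(int)
    return world("wrist",uv,d=d,c=c),d.ravel()>0,im
P,ok,im=cloud("w_tube")
red=ok&(im[:,2]>1.8*im[:,1])&(im[:,2]>100)&(abs(P[:,0]-.415)<.03)&(abs(P[:,1]-.25)<.13)
c,d=pickle.load(open("pics/w_tube.pkl","rb"))
T=P[red&(P[:,2]>.02)];print("tube z",np.percentile(T[:,2],[5,50,95]).round(4),len(T))
r=cv2.minAreaRect((world("wrist",uv[red],z=.030,c=c)[:,:2]*1000).astype(np.float32));print("plane z.03",r)
P,ok,im=cloud("w_jig")
jy=np.radians(9.3);Rj=np.array([[np.cos(jy),np.sin(jy)],[-np.sin(jy),np.cos(jy)]])
L=(P[:,:2]-[.4864,-.1715])@Rj.T; z=P[:,2]
for s in(1,-1):
    m=ok&(abs(L[:,0])<.035)&(abs(L[:,1]-.06*s)<.022)&(z>.026)&(z<.06)
    X=L[m];print("saddle",s,len(X),np.percentile(X,[1,50,99],axis=0).round(4).tolist(),np.percentile(z[m],[2,50,98]).round(4))
    w=m&(z>.043); h,e=np.histogram(X[:,0],30); 
    A=X[z[m]>.043];print("  walls x:",np.percentile(A[A[:,0]<0,0],[2,50,98]).round(4),np.percentile(A[A[:,0]>0,0],[2,50,98]).round(4))
    m=ok&(abs(L[:,0])<.05)&(abs(L[:,1]-.108*s)<.02)&(abs(z-.08)<.006)
    print("  cheek top y",len(L[m]),np.percentile(L[m,1],[1,50,99]).round(4),np.median(z[m]).round(4))
m=ok&(abs(L[:,0]-.15)<.03)&(abs(L[:,1])<.03)&(z>.13)
print("sleeve",np.median(L[m,0]).round(4),np.percentile(L[m,0],[2,98]).round(4),z[m].max().round(4),np.percentile(z[m],98).round(4))
f=np.polyfit(L[m,1],L[m,0],1);print("sleeve axis slope",f)
```

```text
tube z [0.0285 0.0297 0.0309] 9535
plane z.03 ((415.81463623046875, 251.90380859375), (198.7207489013672, 29.89873695373535), 89.20932006835938)
saddle 1 1435 [[-0.027, 0.0482], [0.0012, 0.06], [0.0282, 0.0717]] [0.033  0.0352 0.0537]
  walls x: [-0.0272 -0.0223 -0.0176] [0.0198 0.0243 0.0285]
  cheek top y 1423 [0.1034 0.1084 0.1134] 0.0794
saddle -1 1246 [[-0.0268, -0.0718], [0.0008, -0.0586], [0.0282, -0.048]] [0.0274 0.0354 0.0538]
  walls x: [-0.027  -0.0225 -0.0176] [0.0201 0.0242 0.0284]
  cheek top y 1030 [-0.1134 -0.1074 -0.1034] 0.0796
sleeve 0.1441 [0.1335 0.1634] 0.1592 0.1578
sleeve axis slope [-0.00241192  0.14545011]
```

Run:
```python
from h import *
tc=np.array([.4158,.2519]);r=rpy(np.radians(89.2))
def lin(p,rate=.15,stop=None,rot=None):
    s=env.move_linear(p,rot,rate,stop) if rot is not None else env.move_linear(p,rate=rate,stop_force=stop)
    return s
lin([*tc,.06],.2,rot=r); env.sleep(.15); e=env.get_ee_pos()-[*tc,.06]; print("err",e.round(4))
s=lin([*(tc-e[:2]),.004-e[2]],.08,15); env.sleep(.1); print(s,env.get_ee_pos().round(4),env.get_force().round(1))
env.grip(.015); print("w",env.get_width(),env.get_gripper_force(),env.get_ee_pos().round(4),env.get_tcp_rot().round(4))
p=env.get_ee_pos(); lin([p[0],p[1],.16],.15); env.sleep(.1)
print(env.get_width(),env.get_force().round(1),env.get_ee_pos().round(4),env.get_tcp_rot().round(4),env.get_time_s())
```

```text
err [0.0009 0.0004 0.0012]
False [0.4152 0.2518 0.0033] [-0.2  0.3 -0.3]
w 0.029104132290226032 59.63806986808777 [0.4153 0.2515 0.0033] [3.1407e+00 1.0000e-04 1.5567e+00]
0.028911200084712492 [ 0.2  0.4 -4.3] [0.4147 0.2511 0.1591] [-3.140e+00  6.000e-04  1.557e+00] 7.5833
```

Run:
```python
from h import *
import pickle
jy=np.radians(9.3);ty=np.array([-np.sin(jy),np.cos(jy)])
seat=np.array([.4873,-.1714]); tgt=seat-.0004*ty; r=rpy(jy+np.pi/2)
env.goto([*tgt,.15],r); env.sleep(.1)
env.move_linear([*tgt,.0945],rate=.12); env.sleep(.2); e=env.get_ee_pos()-[*tgt,.0945];print("err",e.round(4),env.get_tcp_rot().round(4),np.degrees(env.get_tcp_rot()[2]))
c=env.get_calibration("wrist");p,d=env.camera("wrist");cv2.imwrite("pics/w_hov.png",p[:,:,::-1]);pickle.dump((c,d),open("pics/w_hov.pkl","wb"))
print(env.get_width(),env.get_time_s())
```

```text
err [ 0.0007 -0.0001  0.0008] [3.1403e+00 7.0000e-04 1.7330e+00] 99.29619437795519
0.029080189394656744 10.1333
```

View pics/w_hov.png

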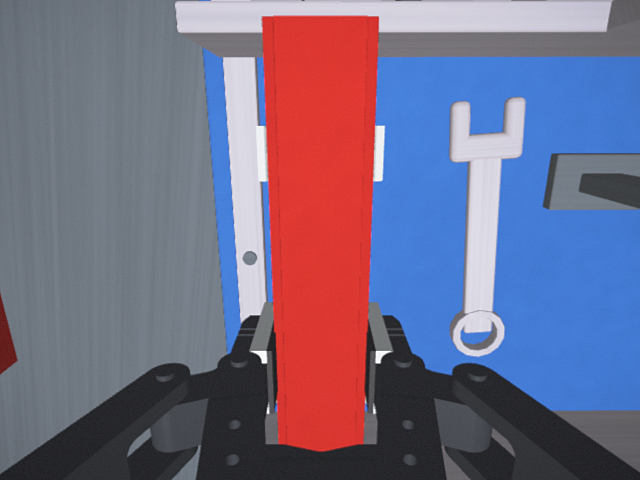

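The tube sits square in the hand over the jig. Its end edge is at (321,16), the left cheek's inner top edge is at about (500,33), and the left saddle shows evenly on both sides at (262,153) and (379,153). I'll check the end gap and centring numerically, then lower it.

Run:
```python
from h import *
import pickle
c,d=pickle.load(open("pics/w_hov.pkl","rb"))
jy=np.radians(9.3);ty=np.array([-np.sin(jy),np.cos(jy)]);tx=np.array([np.cos(jy),np.sin(jy)])
seat=np.array([.4873,-.1714]); L=lambda P:np.c_[(P[:,:2]-seat)@tx,(P[:,:2]-seat)@ty]
tz=np.median(world("wrist",[(320,60),(321,120),(320,200)],d=d,c=c)[:,2]);print("tube top z",tz)
print("tube end corners",L(world("wrist",[(263.5,16),(377.5,16)],z=tz,c=c)).round(4))
print("cheek inner",L(world("wrist",[(240,33),(500,32)],z=.08,c=c)).round(4))
print("saddle outer edges",L(world("wrist",[(257.5,153),(383.5,153)],z=.053,c=c)).round(4))
print("cheek z",world("wrist",[(240,25),(500,22)],d=d,c=c)[:,2])
```

```text
tube top z 0.12220093588970546
tube end corners [[-0.014   0.0995]
 [ 0.0148  0.0995]]
cheek inner [[-0.0276  0.1033]
 [ 0.0631  0.1035]]
saddle outer edges [[-0.0275  0.0602]
 [ 0.0284  0.0601]]
cheek z [0.07937036 0.08041897]
```

Both ends have 3 to 4 mm of gap and x is centred within 0.5 mm, so I'm lowering it.

Run:
```python
from h import *
jy=np.radians(9.3);ty=np.array([-np.sin(jy),np.cos(jy)])
tgt=np.array([.4873,-.1714])-.0001*ty-[.0007,-.0001]
env.move_linear([*tgt,.050],rate=.08)
s=env.move_linear([*tgt,.0355],rate=.025,stop_force=5); env.sleep(.15)
p=env.get_ee_pos();print(s,p.round(4),env.get_force().round(1))
env.grip(.055); print(env.get_width(),env.get_force().round(1))
env.move_linear([*p[:2],.16],rate=.2); env.sleep(.1)
c=env.get_calibration("wrist");q,d=env.camera("wrist");cv2.imwrite("pics/w_pl.png",q[:,:,::-1]);P=world("wrist",[(320,v) for v in range(60,300,30)],d=d,c=c);print(P.round(4).tolist())
print(env.get_time_s())
```

```text
True [ 0.4866 -0.1717  0.0383] [-0.9 -0.4  7.2]
0.05528556626592618 [-0.  -0.6  0.2]
[[0.468, -0.0695, 0.0785], [0.47, -0.0826, 0.0652], [0.4725, -0.0979, 0.0645], [0.4751, -0.1139, 0.065], [0.4778, -0.1308, 0.0642], [0.4806, -0.1482, 0.0646], [0.4836, -0.1669, 0.0634], [0.4867, -0.1856, 0.0647]]
12.7667
```

View pics/w_pl.png

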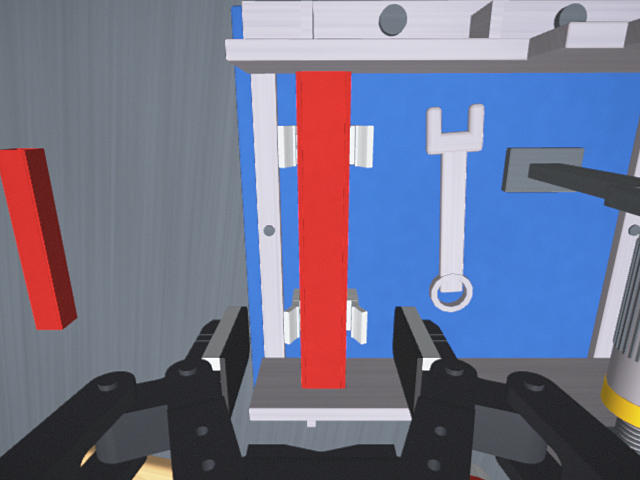

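The picture shows the tube seated in both saddles: flanks at (287,146), (361,146), (292,325) and (358,325), top level at 65 mm, between both cheeks with gaps. Next is the sleeve.

```bash
cat >> h.py <<'E'
JY=np.radians(9.3);TX=np.array([np.cos(JY),np.sin(JY),0]);TY=np.array([-np.sin(JY),np.cos(JY),0])
AX=np.array([.4873,-.1714,.14])+.150*TX-.008*TY
def pose(th,h=.014):
    r=rpy(JY+np.pi/2,JY,th); return AX+h*Ro.from_euler('xyz',r).as_matrix()[:,2],r
def mom():  # outside moment about sleeve axis, both conventions' raw material
    f,t=env.get_force(),env.get_torque(); return t@TY, f
def regrasp(th):
    env.grip(.07); p,r=pose(th,-.07); env.goto(p,r); approach(th)
def approach(th):
    p,r=pose(th); env.move_linear(p,rot=r,rate=.12,stop_force=20); env.sleep(.1)
    print("at",(env.get_ee_pos()-p).round(4),env.get_force().round(1),env.get_torque().round(2))
    env.grip(.02); print("w",round(env.get_width(),4),"force",env.get_force().round(1),"tq",env.get_torque().round(2),env.get_time_s())
def swing(a,b,n,rate=.025,lim=1e9):
    for th in np.linspace(a,b,n+1)[1:]:
        p,r=pose(th); env.move_linear(p,rot=r,rate=rate)
        m,f=mom(); print(f"th {th:.2f} m {m:.2f} f {np.round(f,1)} |f| {np.linalg.norm(f):.1f} w {env.get_width():.4f} g {env.get_gripper_force():.0f}")
        if np.linalg.norm(f)>lim: print("stop");return th
    return b
E
python3 - <<'E'
from h import *
p=env.get_ee_pos();env.move_linear([p[0],p[1],.26],rate=.25);env.grip(.07)
P,r=pose(-.5,-.07);env.goto(P,r);env.sleep(.1);print(env.get_qpos().round(2),env.get_torque().round(2),env.get_ee_pos()-P)
approach(-.5)
swing(-.5,-.2,2)
print(env.get_time_s(),env.get_qpos().round(2))
E
```

```text
[ 1.38  0.63 -1.33  2.03  0.83  0.57 -0.21] [ 0.    0.47 -0.01] [ 6.45736407e-04 -6.86584215e-05  8.93042486e-04]
at [ 0.0002 -0.0003  0.0008] [-0.2 -0.2 -0.2] [-0.05  0.52 -0.01]
w 0.0323 force [-5.5 -0.8  6.2] tq [-0.05  0.52 -0.01] 15.8
th -0.35 m 1.08 f [-5.6 -1.2  9.8] |f| 11.3 w 0.0319 g 66
th -0.20 m 1.06 f [-5.4 -1.7 10.6] |f| 12.0 w 0.0322 g 66
16.475 [ 1.    0.78 -1.09  1.78  0.84  0.89 -0.24]
```

Run:
```python
from h import *
swing(-.2,.6,4)
print(env.get_time_s(),env.get_qpos().round(2))
env.grip(.07); p,r=pose(.6,-.07); env.move_linear(p,rot=r,rate=.2); env.sleep(.1); print("free tq",env.get_torque().round(2))
p,r=pose(-.5,-.07); env.goto(p,r); env.sleep(.05); q,d=env.camera("wrist");cv2.imwrite("pics/w_s1.png",q[:,:,::-1])
c=env.get_calibration("wrist"); np.save("pics/w_s1.npy",d); print(env.get_time_s(),env.get_qpos().round(2))
```

```text
th 0.00 m 1.05 f [-4.1 -1.   9.8] |f| 10.7 w 0.0324 g 66
th 0.20 m 0.97 f [-3.2 -1.6 11. ] |f| 11.6 w 0.0317 g 66
th 0.40 m 0.80 f [-0.9  0.6  9.3] |f| 9.4 w 0.0321 g 66
th 0.60 m 0.60 f [ 1.2  0.3 10.1] |f| 10.2 w 0.0319 g 66
17.8917 [ 0.49  1.11 -0.85  1.04  0.73  1.87 -0.09]
free tq [ 0.1  -0.55 -0.02]
20.4917 [ 1.26  0.48 -1.11  2.04  0.5   0.45  0.06]
```

View pics/w_s1.png

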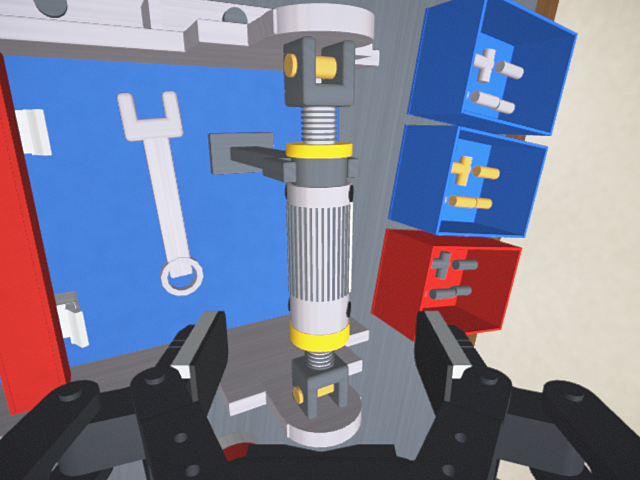

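The first grip turned the sleeve: the white line and holes have moved from the top to the right side at (351,250). The tube is undisturbed at the left. Second grip, watching the moment.

Run:
```python
from h import *
approach(-.5)
ms=[]
for th in np.arange(-.4,.61,.1):
    p,r=pose(th); env.move_linear(p,rot=r,rate=.015); m,f=mom(); k=m+.95*np.sin(th); ms.append(k)
    print(f"{th:.2f} k {k:.2f} f {f.round(1)} w {env.get_width():.4f}")
    if len(ms)>3 and k>np.median(ms[1:4])+.35: print("rise");break
print(env.get_time_s())
```

```text
at [ 0.0002 -0.0002  0.0007] [ 0.6 -0.2  0.5] [-0.04  0.47 -0.01]
w 0.0323 force [-4.5 -0.2  6.3] tq [0.02 0.52 0.02] 21.8667
-0.40 k 0.63 f [-6.3 -1.3 10.3] w 0.0320
-0.30 k 0.77 f [-6.1 -1.2 10.5] w 0.0322
-0.20 k 0.84 f [-6.2 -1.6 11.5] w 0.0317
-0.10 k 1.00 f [-5.1 -0.7 12.5] w 0.0318
-0.00 k 1.18 f [-3.3 -0.7 12.8] w 0.0318
0.10 k 1.15 f [-3.4 -0.4 12.7] w 0.0319
0.20 k 1.25 f [-2.4 -0.  12.8] w 0.0321
rise
23.7167
```

Run:
```python
from h import *
for th in (.3,.4,.5,.6):
    p,r=pose(th); env.move_linear(p,rot=r,rate=.015); m,f=mom(); k=m+.95*np.sin(th)
    print(f"{th:.2f} k {k:.2f} f {f.round(1)} w {env.get_width():.4f}")
    if k>2.0: print("rise");break
print(env.get_time_s())
```

```text
0.30 k 1.36 f [-1.9 -1.4 12.2] w 0.0321
0.40 k 1.28 f [-1.4  0.2 12.6] w 0.0322
0.50 k 1.20 f [-1.2 -0.4 12.5] w 0.0319
0.60 k 1.14 f [-1.3 -1.1 12. ] w 0.0321
24.7167
```

Run:
```python
from h import *
env.grip(.07); p,r=pose(.6,-.07); env.move_linear(p,rot=r,rate=.2)
p,r=pose(-.5,-.07); env.goto(p,r); env.sleep(.05); c=env.get_calibration("wrist");q,d=env.camera("wrist");cv2.imwrite("pics/w_s2.png",q[:,:,::-1])
uv=np.stack(np.meshgrid(np.arange(640),np.arange(480)),-1).reshape(-1,2)
P=world("wrist",uv,d=d,c=c);ok=d.ravel()>0;O=np.array([.4873,-.1714,0]);L=np.c_[(P-O)@TX,(P-O)@TY,P[:,2]]
for s in(1,-1):
    m=ok&(abs(s*L[:,1]-.108)<.015)&(abs(L[:,2]-.08)<.004)&(L[:,0]>0)&(L[:,0]<.1);print(s,m.sum(),np.percentile(s*L[m,1],[2,50,98]).round(4) if m.sum() else 0)
b=cv2.imread("pics/w_s1.png")
cv2.imwrite("pics/cmp.png",cv2.resize(np.hstack([b[120:360,200:400],q[120:360,200:400,::-1]]),(800,480)))
print(env.get_time_s())
```

```text
1 4240 [0.0998 0.1045 0.1095]
-1 0 0
27.225
```

View pics/cmp.png

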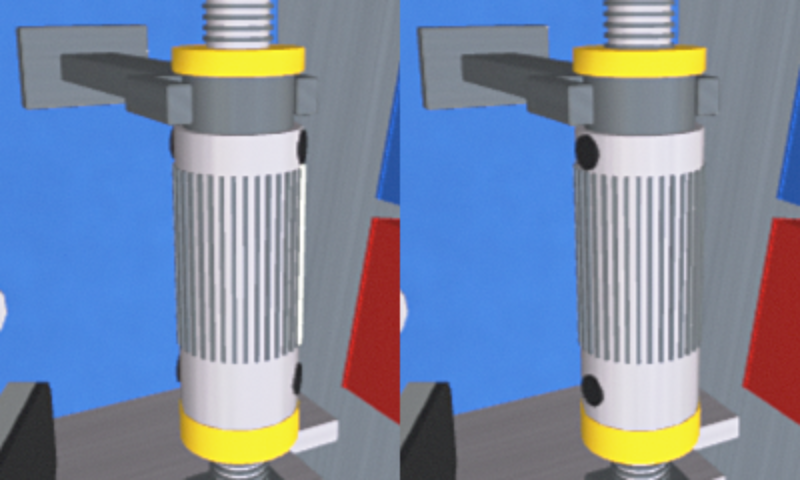

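In the crops, left is after grip 1 and right after grip 2. The left-hand hole has come round from the edge (173) to (587,152), about 0.75 rad, and the left plate's inner face now measures 99.8 mm. So the plates are about at contact, and the fingertips probably slipped at the end: the tool was being pushed back, meaning the sleeve was gripped too near the tips. Third grip: 9 mm deeper, with small steps.

```bash
sed -i 's/def pose(th,h=.014)/def pose(th,h=.023)/' h.py
python3 - <<'E'
from h import *
p,r=pose(-.4,-.06); env.goto(p,r); approach(-.4)
k0=None
for i,th in enumerate(np.arange(-.35,.21,.05)):
    p,r=pose(th); env.move_linear(p,rot=r,rate=.01); m,f=mom(); k=m+.95*np.sin(th)
    print(f"{th:.2f} k {k:.2f} f {f.round(1)} w {env.get_width():.4f} err {(env.get_ee_pos()-p).round(4)}")
    if k>1.5: print("rise");break
print(env.get_time_s())
E
```

```text
at [ 0.0003 -0.0004  0.0009] [0.  1.1 1.1] [-0.11  0.39  0.07]
w 0.0326 force [-3.3  0.1  5.4] tq [-0.04  0.34  0.01] 28.875
-0.35 k 0.29 f [-4.5 -0.6  7.8] w 0.0324 err [ 0.0004 -0.0003  0.0009]
-0.30 k 0.29 f [-5.8 -1.4  9.2] w 0.0324 err [ 0.0004 -0.0003  0.0009]
-0.25 k 0.29 f [-5.8 -0.1 10.1] w 0.0325 err [ 0.0005 -0.0002  0.0009]
-0.20 k 0.32 f [-6.  -0.9 11.8] w 0.0326 err [ 0.0006 -0.0003  0.0009]
-0.15 k 0.27 f [-6.2 -1.  12.1] w 0.0324 err [ 0.0006 -0.0002  0.0009]
-0.10 k 0.17 f [-6.1  0.6 11.1] w 0.0324 err [ 0.0007 -0.0002  0.0009]
-0.05 k 0.23 f [-6.4 -0.8 12.1] w 0.0322 err [ 0.0007 -0.0002  0.0009]
-0.00 k 0.12 f [-5.7 -0.  11.6] w 0.0321 err [ 0.0008 -0.0002  0.0009]
0.05 k 0.05 f [-6.  -1.2 11.3] w 0.0323 err [ 0.0008 -0.0002  0.0009]
0.10 k 0.09 f [-5.8 -0.7 11.5] w 0.0323 err [ 0.0008 -0.0002  0.0008]
0.15 k -0.10 f [-4.6 -0.6  9.4] w 0.0326 err [ 0.0008 -0.0002  0.0005]
0.20 k -0.26 f [-4.  -0.8  8. ] w 0.0322 err [ 0.0007 -0.0002  0.0001]
32.075
```

The moments are ambiguous, so I'll measure the sleeve's turn directly. I'll ray-cast the dark hole onto the 17 mm cylinder from the same viewing pose as the last two pictures.

```bash
cat >> h.py <<'E'
UV=np.stack(np.meshgrid(np.arange(640),np.arange(480)),-1).reshape(-1,2)
def hole(im,c):  # dark-hole angles about the sleeve axis from vertical (+ = away), -y end band
    g=im.max(2).ravel(); R,t=c["T"][:3,:3],c["T"][:3,3]
    w=np.c_[(UV[:,0]-c["cx"])/c["fx"],-(UV[:,1]-c["cy"])/c["fy"],-np.ones(len(UV))]@R.T
    A=AX+.008*TY; o=t-A; ox,oz=o@TX,o[2]; dx,dz=w@TX,w[:,2]
    a=dx**2+dz**2;b=ox*dx+oz*dz;D=b*b-a*(ox**2+oz**2-.017**2); s=(-b-np.sqrt(np.maximum(D,0)))/a
    X=o+w*s[:,None]; y=X@TY; an=np.arctan2(X@TX,X[:,2]); m=(D>0)&(abs(y+.034)<.012)
    k=m&(g<70); vis=np.percentile(an[m],[1,99]).round(2)
    h,e=np.histogram(an[k],np.arange(-3.2,3.2,.1)); print("visible",vis,"dark y",np.median(y[k]).round(3),[(round(e[i]+.05,2),int(h[i])) for i in np.nonzero(h)[0]])
def view(n):
    p,r=pose(-.5,-.07); env.goto(p,r); env.sleep(.1); c=env.get_calibration("wrist");q,d=env.camera("wrist");cv2.imwrite(f"pics/{n}.png",q[:,:,::-1])
    hole(q,c); P=world("wrist",UV,d=d,c=c);O=np.array([.4873,-.1714,0]);x,y,z=(P-O)@TX,(P-O)@TY,P[:,2]
    m=(d.ravel()>0)&(abs(y-.108)<.015)&(abs(z-.08)<.004)&(x>0)&(x<.1);print("left face",np.percentile(y[m],[1,2,5]).round(4),env.get_time_s())
    return c
E
python3 - <<'E'
from h import *
import pickle
env.grip(.07); p,r=pose(.2,-.07); env.move_linear(p,rot=r,rate=.2)
c=view("w_s3")
for n in("w_s1","w_s2"): print(n);hole(cv2.imread(f"pics/{n}.png"),c)
print("start");hole(cv2.imread("pics/w_jig.png"),pickle.load(open("pics/w_jig.pkl","rb"))[0])
a=[cv2.imread(f"pics/{n}.png")[120:360,260:400] for n in("w_s1","w_s2","w_s3")]
cv2.imwrite("pics/cmp3.png",cv2.resize(np.hstack(a),(800,457)))
E
```

```text
visible [-1.78  0.81] dark y -0.036 [(np.float64(-1.75), 4), (np.float64(-1.65), 11), (np.float64(-1.55), 12), (np.float64(-1.45), 28), (np.float64(-1.35), 27), (np.float64(-1.25), 22), (np.float64(-1.15), 6)]
left face [0.0997 0.0998 0.1   ] 34.25
w_s1
visible [-1.78  0.81] dark y -0.035 [(np.float64(-1.85), 8), (np.float64(0.75), 5), (np.float64(0.85), 10), (np.float64(0.95), 3)]
w_s2
visible [-1.78  0.81] dark y -0.035 [(np.float64(-1.65), 5), (np.float64(-1.55), 11), (np.float64(-1.45), 26), (np.float64(-1.35), 26), (np.float64(-1.25), 28), (np.float64(-1.15), 15)]
start
visible [-1.74  0.89] dark y nan []
  return _methods._mean(a, axis=axis, dtype=dtype,
  ret = ret.dtype.type(ret / rcount)
```

Sleeve angle from the holes: after grip 2 about 1.76 rad, after grip 3 about 1.73, taking a hole at the top as reading 0. The left face is at 99.8 mm. Both agree with "tight, sprung back to about 1.75". To be sure it was carried past the stiff part, I'll do one more grip and track the hole under load.

```bash
sed -i 's/^def hole(im,c):/def hole(im,c,yc=-.034,hw=.012):/; s/abs(y+.034)<.012/abs(y-yc)<hw/; s/print("visible".*$/print("hole",np.mean(an[k]).round(3) if k.any() else None,int(k.sum()),np.median(y[k]).round(3) if k.any() else "")/' h.py
python3 - <<'E'
from h import *
c=env.get_calibration("wrist");im=cv2.imread("pics/w_s3.png")
print("ref s3/s2, -y then +y bands");
for n in("w_s3","w_s2"):
    im=cv2.imread(f"pics/{n}.png");hole(im,c);hole(im,c,.030,.0055)
H=.019
p,r=pose(-.35,-.06);env.goto(p,r);p,r=pose(-.35,H);env.move_linear(p,rot=r,rate=.12,stop_force=20);env.grip(.02)
for i,th in enumerate((-.35,-.25,-.15,-.05,.05)):
    p,r=pose(th,H)
    if i: env.move_linear(p,rot=r,rate=.008)
    c=env.get_calibration("wrist");q,d=env.camera("wrist");cv2.imwrite(f"pics/g4_{i}.png",q[:,:,::-1])
    m,f=mom();print(th,"m",m.round(2),"k",(m+.95*np.sin(th)).round(2),"f",f.round(1));hole(q,c,.030,.0055)
print(env.get_time_s())
E
```

```text
ref s3/s2, -y then +y bands
hole -1.392 110 -0.036
hole -1.397 145 0.03
hole -1.336 111 -0.035
hole -1.343 147 0.031
-0.35 m 0.5 k 0.18 f [-3.6 -0.   4.9]
hole -1.37 290 0.03
-0.25 m 0.45 k 0.22 f [-3.2 -0.5  6.7]
hole -1.268 293 0.03
-0.15 m 0.28 k 0.14 f [-4.7 -0.3  6.3]
hole -1.171 292 0.03
-0.05 m 0.05 k 0.01 f [-3.9 -0.3  8. ]
hole -1.069 289 0.03
0.05 m -0.14 k -0.1 f [-3.4  0.3  7.3]
hole -0.972 286 0.03
37.6083
```

Under load the sleeve follows the hand without slipping (hole −1.37 to −0.97). After grip 3 it had sprung back to the same 1.75 rad, so it is in the stiff, tight range. I'll ease back to about +0.2, let go, retreat and check.

Run:
```python
from h import *
p,r=pose(-.15,.019);env.move_linear(p,rot=r,rate=.008)
env.grip(.07); p,r=pose(-.15,-.07); env.move_linear(p,rot=r,rate=.15)
view("w_s4")
p=env.get_ee_pos();env.goto([.42,-.15,.34],rpy(JY+np.pi/2));env.sleep(.1)
c=env.get_calibration("wrist");q,d=env.camera("wrist");hole(q,c)
P=world("wrist",UV,d=d,c=c);O=np.array([.4873,-.1714,0]);x,y,z=(P-O)@TX,(P-O)@TY,P[:,2];im=q.reshape(-1,3).astype(int)
red=(im[:,0]>1.8*im[:,1])&(im[:,0]>90)&(abs(x)<.03)&(abs(y)<.12)&(z>.055)
print("tube x,y ext",np.percentile(x[red],[1,99]).round(4),np.percentile(y[red],[.3,99.7]).round(4),"z",np.median(z[red]).round(4))
for s in(1,-1):
    m=(d.ravel()>0)&(abs(s*y-.108)<.015)&(abs(z-.08)<.004)&(abs(x)<.1);print("face",s,np.percentile(s*y[m],[1,2,5]).round(4) if m.any() else 0)
t,_=env.camera("top"); cv2.imwrite("pics/fin.png",np.hstack([q[:,:,::-1],cv2.resize(t[100:360,180:480,::-1],(554,480))])[:, :]); f=cv2.imread("pics/fin.png");cv2.imwrite("pics/fin.png",cv2.resize(f,(800,int(480*800/f.shape[1]))))
print(env.get_time_s(),env.get_width())
```

```text
hole -1.401 112 -0.036
left face [0.0997 0.0998 0.1   ] 40.1417
hole -1.417 54 -0.037
tube x,y ext [-0.0164  0.0133] [-0.0994  0.0988] z 0.0647
face 1 [0.1    0.1    0.1001]
face -1 [0.0994 0.0996 0.0999]
41.2417 0.07009339607479555
```

View pics/fin.png

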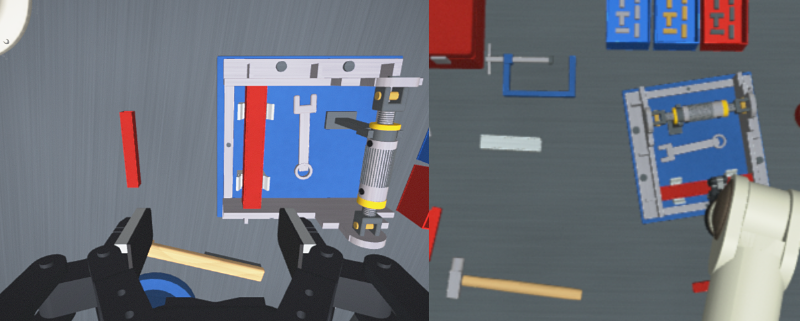

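The final picture shows the tube at (255,147) level in both saddles, its ends against both plates, and the spanner, offcut and hammer not moved. The sleeve sprang back again to the same angle (hole −1.40, about 1.75 rad), with the plate faces at about ±99.8 mm. The robot is clear, so I'm handing it in.

```bash
python3 -c "
from plant import env
print(env.close_job(),env.get_time_s())"
```

```text
the job is handed in; nothing more can be done
the job is handed in; nothing more can be done
```

The job is handed in at about 41 s: the red cross tube lies in both saddles, and the sleeve reads about 1.75 rad (image estimate) with both cheek plates against the tube's ends; it took four grips, and one went about 0.2 rad past the advised turn before I eased it back.

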